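# Park the sliding tray of the sewing chest

### The arm

A 6-joint arm with a two-finger parallel gripper is mounted at the origin on the work surface. World frame = base frame: x ahead of the robot, y to its left, z up, the work surface at z = 0. Lengths are in mm, angles in rad, forces in N, time in s.
With the tool pointing down it reaches from about 400 to 925 mm from the base axis. Payload 12.5 kg.
Tool frame: the origin (TCP) lies between the finger pads; the fingertips stand 25 mm ahead of it and the grasp point (between the pads) lies 6 mm ahead of it; z points along the fingers, y is the line along which they close (so a half turn about z gives the same grasp; the last joint's range is limited). The gripper opens to 95 mm and grips with 3 to 60 N. Pads are 20 mm wide; open, the fingers measure 119 mm over their backs; the gripper's body (75 mm by 180 mm) begins 59 mm behind the grasp point.
Start: joints at [1.087, 0.491, 1.559, -0, 1.092, -0.106], TCP at [230.532, 580.947, 239.661] pointing down, gripper open.
Joint ranges: [-3.1, 3.1], [-0.84, 2.19], [0.05, 2.79], [-1.13, 4.28], [0.06, 2.93], [-2.69, 2.69]. Speed limits (rad/s): [2.22, 2.22, 2.79, 3.14, 3.14, 3.14].

### API

Orientations are given as [roll, pitch, yaw] about the fixed x, y, z axes, in that order (R = Rz(yaw) Ry(pitch) Rx(roll)).
In Python, from cell import state, read_camera, job_done, cut_out gives the robot as it stands. The module is installed in compiled form; this text tells all that it offers.
- The arm moves only by the tool jog_arm, never from a script. Its argument "motion" is a list of rows, each a list of 2 entries, a list of its own where there are three numbers: the shift along the tool's x, y, z in mm, then the turn about the tool's z in rad. A call has 1 to 5 rows; each row is the pose to reach, as a shift and turn from the pose commanded when the call began, along the tool's axes at that moment; what a row does not reach only later rows make up. A row lasts 1/10 s, in which the tool goes at most 50 mm and 8.59 degrees, less where a joint would pass 70% of its speed; a pose out of reach is approached as far as the arm can. A call with a gripper value outside its range is refused whole. "grip" is the closure, from 0 (fully open) to 1 (shut), set as the call begins (left out, the last holds). The fingers move at their own pace and stop on an object; the grip force is fixed at half the most. Time passes only in rows, so rows that repeat a pose let the fingers close. It gives the time, the measured TCP pose, the force, the opening and the grip force at its end, in the units of the state.
- state(): the state, without advancing time (a new reading comes with each control period).
- read_camera(name): name is "side" or "top"; returns a dict with "img" (480x640x3 uint8, blue, green, red), "vertical_fov" (degrees; the focal length in pixels is half the picture's height over the tangent of half this angle, whatever the lens; pixels are square), "cx", "cy" (the principal point, pixels), "k1" (the pictures are not rectified: a ray, as slopes to the right and down, at radius r is drawn at 1 + k1 r^2 times it, then the intrinsics apply), "extrinsics" (4x4, takes a point from camera to world coordinates). Camera axes: x right, y up, looking along -z (the intrinsics and any distortion apply to the point x, -y, -z); pixel columns grow to the right and rows downward; lengths in mm; the calibration is good to about 2 mm. A picture is of the moment at which its call begins. There is no depth.
- job_done(): hands the job in; it is judged then, once.
Trained networks look in a picture, given as the dict that the camera call returned (one of the last four; its "shot" number tells which), for a name from the list of things; names that differ only in an ending like _2 or _b are one class to them, and where a whole thing is asked for, a point or a joint stands for the part that bears it (a point fixed in the world has none). Each returns a list of dicts, best first, with "p" (0 to 1); they miss things now and then, are a little off and sometimes report something else, mostly with a low value. They report only what shows in the picture. A call takes as long as a camera call.
- cut_out(name, picture): "region" (480x640 bool, what is visible of it) and "box" ([left, top, right, bottom] in pixels, round what is visible of it).
The state is a dict: "t": time; "joints": joint angles; "qvel": joint speeds; "tau": joint torques, N m; "eef_pos": TCP position; "tcp_rot": TCP orientation; "ft_force": force on the tool from outside, world axes, zero at the start; "moment": the same for the moment, N m; "opening": opening from 0.0 (shut) to 1.0 (fully open); "grip_force": force on a finger pad.
Only numpy, scipy, OpenCV 4.12 (cv2) and the standard library are available. Lean on these libraries where they do the work, as an engineer would, in place of code of your own. Each camera call takes 0.05 s, during which the arm holds its last target. There are 200 camera calls.

### The job

I need to get at the box of bobbins in the bottom of the open sewing chest. With the fingertips, gently slide the chest's tray along its runners to the end away from the bobbins until you feel it drop into its notches there and it sits level, its rim flush with the rim of the chest. Only push it - do not grip or lift it - keep the two thread spools standing in it, and leave the other things in the chest and on the table where they are.

Things in the scene. Friction and masses are not known exactly. Their poses are not given: they have to be found in the camera images.
- chest: Open plywood sewing chest, fixed, 220 (x) x 480 (y) x 112 mm high, walls 10, floor 8 mm thick. Origin: centre of its underside, z up, y along its length. A wooden runner 28 mm wide lines each long wall over the whole length, top 70 mm above the table. A 42 mm high partition crosses the floor at y = 0; two small boxes stand on the floor either side of it, below runner level.
- seat_left (a point): Where the tray's origin comes to rest when seated at the chest's +y end (chest y = +155 mm, 63 mm high). Four notches, 20 mm long and 7 mm deep, are cut in the runner tops for the tray's four feet; all four meet only here and at seat_right, so in between the tray rides level. It drops 7 mm when within 3 mm of the seat along y; the notch then stops it.
- seat_right (a point): The same for the chest's -y end (chest y = -155 mm, 63 mm high).
- tray: Loose sliding wooden tray, about 0.5 kg, 197 (x, across the chest, 1.5 mm play each side) x 140 mm (y), axes as the chest's. Origin: centre of its underside, at the bottom of its 9 mm feet. Walls 6 mm thick, rim 49 mm above the origin. Riding: origin 70, rim 119 mm above the table. Seated: 63 and 112 mm, flush with the chest. Bar handle along x over its middle, top 80 mm above the origin.
- tray_end_left (a point): Centre of the outer face of the tray's +y end wall (70 mm from its origin in y, 31 mm up); plain and open, 185 mm wide, 13 to 49 mm above the tray's origin. Sliding the tray along takes 3 to 8 N; against the notch it stops dead.
- tray_end_right (a point): The same on the tray's -y end wall.
- bobbin_box: Clear plastic box 125 (x) x 110 (y) x 26 mm, without a lid, filled with 25 round metal bobbins in five rows. Stands on the chest floor at one end or the other, about 85 mm from the chest's centre along its y, perhaps partly under the tray. Origin at the centre of its underside.
- foot_box: Grey box of the same size, with two partitions and twelve small angular steel presser feet; stands at the other end of the chest floor. Origin at the centre of its underside.
- spool_tall: Thread spool 32 mm across, 58 mm high, standing loose in the tray on its floor (13 mm above the tray's origin). Origin at the centre of its underside.
- spool_short: Thread spool 38 mm across, 42 mm high, standing loose in the tray. Origin at the centre of its underside.
- mug: Mug 84 mm across, 85 mm high, loose, on the table left of the chest. Origin at the centre of its underside.
- cone: Cone of thread 76 mm across, 140 mm high, standing loose on the table right of the chest. Origin at the centre of its underside.
- tape: Tape measure 62 x 66 x 30 mm, loose, on the table near the chest's near (robot) side. Origin at the centre of its underside.
- ripper: Capped seam ripper, a 125 mm stick about 11 mm thick, lying loose beyond the chest. Origin at the middle of its underside.
- weight: Steel pattern weight with a knob, 64 mm across, 44 mm high, standing loose beyond the chest. Origin at the centre of its underside.

How it is judged (in metres and radians):
On the way, in this order (a step that is already met when the one before it is completed fails the run):
1. the fingers push the tray along while it rides on its runners (contact force between the fingers and tray above 0.2 N and distance of tray from where it was at the start of the episode above 0.02 m and z of tray in the frame of chest above 0.067 m), for 0.02 s.
2. the tray drops into its notches at the end away from the bobbins (z of tray in the frame of chest below 0.0655 m and angle between tray's own z axis and vertical below 0.025 rad and horizontal distance between tray and bobbin_box above 0.2 m), for 0.2 s.
At the end, for the whole second after the job is handed in: The tray is down in the notches at the end of the chest away from the bobbin box (origin less than 65.5 mm above the chest's underside, tilted less than 0.025 rad, over 200 mm from the bobbin box) and at rest; both spools stand upright (within 0.2 rad) on the tray's floor (all of step 2 and linear speed of tray below 0.01 m/s and angle between each of spool_tall, spool_short's own z axis and vertical below 0.2 rad and z of spool_tall in the frame of tray between 0.008 and 0.02 m and z of spool_short in the frame of tray between 0.008 and 0.02 m); the robot touches nothing.
It fails at once if the tray is lifted off its runners (10 mm above riding height) or tipped up (z of tray in the frame of chest above 0.08 m or angle between tray's own z axis and vertical above 0.15 rad).
It fails at once if the tray is gripped or shoved while it rides on its runners (over 30 N between fingers and tray, where sliding takes 3 to 8) (contact force between the fingers and tray above 30 N and z of tray in the frame of chest above 0.067 m).
It fails at once if the tray is flung along (faster than 0.4 m/s) or rammed against the notch (over 80 N between fingers and tray) (linear speed of tray above 0.4 m/s or contact force between the fingers and tray above 80 N).
It fails at once if a spool is tipped over or lifted out of the tray (angle between any of spool_tall, spool_short's own z axis and vertical above 0.6 rad or z of any of spool_tall, spool_short in the frame of tray above 0.035 m).
It fails at once if another thing on the table or in the chest is moved by more than 20 mm (distance of any of mug, cone, tape, ripper, weight, bobbin_box, foot_box from where it was at the start of the episode above 0.02 m).
It also fails if it takes over 35 s, if anything falls off the work surface, if the arm or the gripper's body presses on something with over 40 N, if the wrist force passes 120 N, or if a joint passes its speed limit or range.

## Working session

There is one attempt and no reset: what is moved stays moved. The work goes in short steps, Python scripts to look and compute and a tool call to move; the robot and the scene stay as the last step left them, time stands still between calls to the robot, and variables do not carry over. Pictures are saved under pics/ and viewed, at most 10 in all, crops included, and the job is handed in when it is done.

Besides the shell and the picture viewer there is one more tool, called after "Emit:" as name([rows], argument=value, ...), one row to a line, values as JSON. jog_arm: Moves the arm, as the interface text tells. Its arguments: {"type":"object","properties":{"motion":{"type":"array"},"grip":{"type":"number"}},"required":["motion"]}

```bash
mkdir -p pics; cat > h.py <<'E'
import numpy as np,cv2
from cell import state,read_camera,job_done,cut_out
def ray(c,u,v):
    f=240/np.tan(np.radians(c["vertical_fov"])/2)
    d=np.array([(u-c["cx"])/f,(v-c["cy"])/f]);s=d.copy()
    for _ in range(20): s=d/(1+c["k1"]*(s@s))
    E=np.array(c["extrinsics"]);return E[:3,3],E[:3,:3]@np.array([s[0],-s[1],-1])
def atz(c,u,v,z):
    o,d=ray(c,u,v);return o+d*(z-o[2])/d[2]
def proj(c,p):
    f=240/np.tan(np.radians(c["vertical_fov"])/2)
    E=np.array(c["extrinsics"]);q=E[:3,:3].T@(np.array(p,float)-E[:3,3]);s=np.array([q[0],-q[1]])/-q[2]
    s=s*(1+c["k1"]*(s@s));return s*f+[c["cx"],c["cy"]]
E
python3 - <<'E'
from h import *
s=state();print({k:np.round(s[k],3) for k in("t","eef_pos","tcp_rot","ft_force","opening")})
for n in("top","side"):
    c=read_camera(n);cv2.imwrite(f"pics/{n}1.png",c["img"])
    print(n,np.round(c["extrinsics"],2).tolist())
    for k,z in dict(chest=112,tray=119,bobbin_box=34,foot_box=34,spool_tall=141,spool_short=125,mug=85,cone=70,tape=30,ripper=8,weight=30).items():
        r=cut_out(k,c)[:2]
        for a in r:
            ys,xs=np.nonzero(a["region"])
            if len(xs):
                q=cv2.minAreaRect(np.c_[xs,ys].astype(np.float32))
                print(k,round(a["p"],2),np.round(a["box"]),len(xs),"rect",[np.round(atz(c,*p,z)[:2]).tolist() for p in cv2.boxPoints(q)],"cen",np.round(atz(c,xs.mean(),ys.mean(),z)[:2]))
E
```

```text
{'t': np.float64(0.0), 'eef_pos': array([230.43 , 580.717, 239.059]), 'tcp_rot': array([-3.14 , -0.   ,  2.764]), 'ft_force': array([ 0.663, -0.053, -0.069]), 'opening': np.float64(1.0)}
top [[0.02, 0.98, -0.2, 371.01], [-1.0, 0.02, 0.01, -10.17], [0.01, 0.2, 0.98, 1223.26], [0.0, 0.0, 0.0, 1.0]]
chest 0.93 [218. 195. 430. 320.] 11110 rect [[629.0, 209.0], [727.0, -275.0], [497.0, -308.0], [408.0, 159.0]] cen [561. -54.]
tray 0.85 [281. 210. 353. 301.] 4556 rect [[649.0, 61.0], [678.0, -84.0], [479.0, -119.0], [452.0, 21.0]] cen [561. -31.]
bobbin_box 0.67 [268. 244. 290. 291.] 865 rect [[603.0, 94.0], [611.0, 49.0], [486.0, 27.0], [478.0, 72.0]] cen [543.  61.]
bobbin_box 0.28 [218. 197. 431. 321.] 11048 rect [[646.0, 227.0], [754.0, -292.0], [508.0, -328.0], [410.0, 172.0]] cen [575. -56.]
foot_box 0.83 [342. 227. 384. 274.] 1425 rect [[645.0, -97.0], [662.0, -176.0], [538.0, -198.0], [522.0, -121.0]] cen [ 590. -147.]
spool_tall 0.63 [316. 222. 331. 237.] 214 rect [[639.0, -34.0], [640.0, -65.0], [599.0, -65.0], [598.0, -35.0]] cen [619. -50.]
spool_short 0.52 [294. 259. 311. 282.
[... 1498 characters left out ...]
[492.0, 469.0], [416.0, 436.0], [362.0, 562.0], [434.0, 594.0]] cen [429. 511.]
cone 0.64 [355. 136. 373. 170.] 515 rect [[704.0, -588.0], [637.0, -618.0], [568.0, -420.0], [630.0, -392.0]] cen [ 626. -491.]
cone 0.53 [301. 213. 369. 262.] 2256 rect [[650.0, 49.0], [707.0, -132.0], [489.0, -172.0], [448.0, 10.0]] cen [568. -54.]
tape 0.7 [368. 267. 392. 297.] 448 rect [[408.0, 74.0], [414.0, -11.0], [344.0, -7.0], [341.0, 77.0]] cen [377.  34.]
ripper 0.55 [276. 237. 279. 272.] 119 rect [[711.0, 107.0], [764.0, -14.0], [748.0, -19.0], [696.0, 102.0]] cen [724.  53.]
weight 0.82 [287. 213. 301. 229.] 262 rect [[788.0, -134.0], [731.0, -159.0], [698.0, -84.0], [753.0, -60.0]] cen [ 741. -106.]
```

View pics/top1.png

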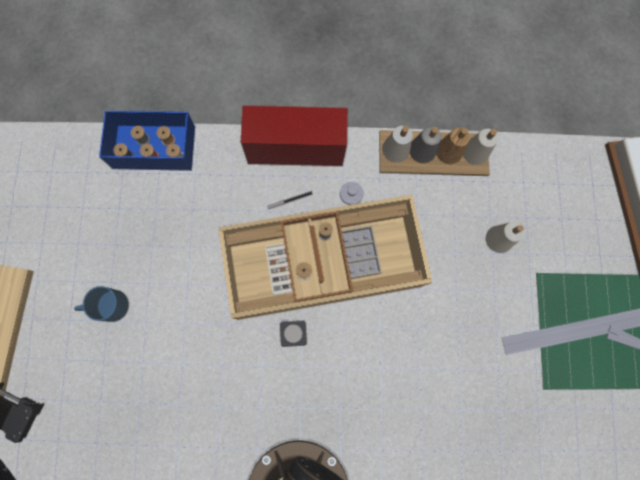

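View pics/side1.png

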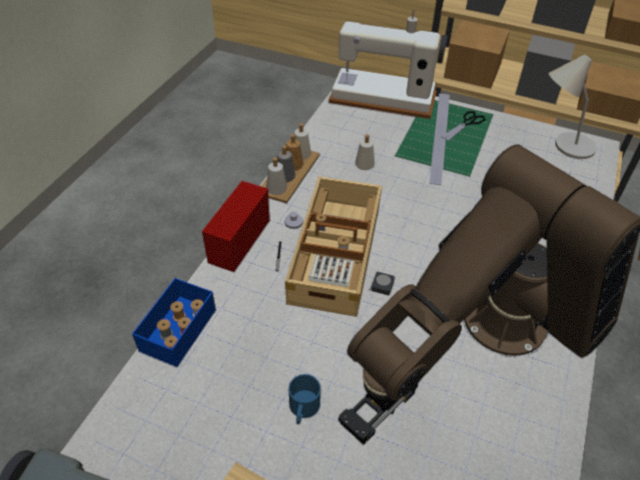

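The top view shows the bobbins on the left (+y) at about (279,267), the foot box on the right at about (363,250), and the tray between them at about (317,256). The side view agrees. So the tray goes to -y, pushed on its +y end wall. Next I'll fit the chest and tray poses.

```bash
cat > fit.py <<'E'
from h import *
from scipy.optimize import minimize
def hull(c,cx,cy,yaw,hx,hy,z0,z1):
    R=np.array([[np.cos(yaw),-np.sin(yaw)],[np.sin(yaw),np.cos(yaw)]])
    P=[proj(c,[*(R@[a*hx,b*hy]+[cx,cy]),z]) for a in(-1,1) for b in(-1,1) for z in(z0,z1)]
    m=np.zeros((480,640),np.uint8);h=cv2.convexHull(np.array(P,np.float32))
    cv2.fillConvexPoly(m,np.round(h*64).astype(np.int32),255,cv2.LINE_AA,6);return m/255.
def fit(views,x0,hx,hy,z0,z1,yaw=None):
    def cost(x):
        a=0
        for c,r in views:
            m=hull(c,x[0],x[1],x[2]/100 if yaw is None else yaw,hx,hy,z0,z1);a+=1-np.minimum(m,r).sum()/np.maximum(m,r).sum()
        return a
    n=3 if yaw is None else 2
    S=np.vstack([x0[:n]]+[np.array(x0[:n])+8*np.eye(n)[i] for i in range(n)])
    o=minimize(cost,x0[:n],method="Nelder-Mead",options=dict(initial_simplex=S));return o.x,o.fun
def measure(z=(83,119),x0=(564,-30,18)):
    V={n:read_camera(n) for n in("top","side")}
    out={}
    for tag,names in(("top",["top"]),("both",["top","side"])):
        vs=lambda k:[(V[n],a[0]["region"].astype(float)) for n in names for a in[cut_out(k,V[n])] if a]
        ch,f=fit(vs("chest"),(560,-54,18),110,240,0,112);tr,g=fit(vs("tray"),x0,98,70,*z,)
        y=ch[2]/100;e=np.array([-np.sin(y),np.cos(y)]);ex=np.array([e[1],-e[0]])
        d=tr[:2]-ch[:2];print(tag,"chest",ch.round(2),round(f,3),"tray",tr.round(2),round(g,3),"tray in chest",round(d@ex,1),round(d@e,1))
        print(" +y face centre",(ch[:2]+e*(d@e+70)).round(1),"seat_right",(ch[:2]-155*e).round(1))
    return V
if __name__=="__main__": measure()
E
python3 fit.py
```

```text
top chest [568.98 -51.49  20.01] 0.407 tray [564.56 -30.39  20.  ] 0.117 tray in chest -0.1 21.6
 +y face centre [550.8  38.2] seat_right [ 599.8 -203.4]
both chest [566.77 -50.25  19.73] 0.791 tray [564.56 -30.39  20.  ] 0.117 tray in chest 1.7 19.9
 +y face centre [549.1  37.9] seat_right [ 597.2 -202.2]
```

Emit:
jog_arm([
  [[0, 0, 0], 0.15],
  [[0, 0, 0], 0.3],
  [[0, 0, 0], 0.45],
  [[0, 0, 0], 0.6],
  [[0, 0, 0], 0.75],
])

```text
t: 2.1
eef_pos: [230.5, 580.9, 239.6]
tcp_rot: [3.142, -0.0, 2.008]
ft_force: [0.3, 0.1, -0.2]
opening: 1.001
grip_force: 0.0
```

Emit:
jog_arm([
  [[0, 0, 0], 0.13],
  [[0, 0, 0], 0.26],
  [[0, 0, 0], 0.26],
])

```text
t: 2.4
eef_pos: [230.5, 580.9, 239.7]
tcp_rot: [3.142, -0.0, 1.752]
ft_force: [0.1, -0.3, 0.1]
opening: 0.993
grip_force: 0.0
```

Emit:
jog_arm([
  [[-45, 18, 0], 0],
  [[-90, 36, 0], 0],
  [[-135, 54, 0], 0],
  [[-180, 72, 0], 0],
  [[-225, 90, 0], 0],
])

```text
t: 2.9
eef_pos: [360.6, 374.4, 239.8]
tcp_rot: [3.141, -0.0, 1.759]
ft_force: [0.5, -0.3, -0.7]
opening: 0.998
grip_force: 0.0
```

```bash
sed -i 's/a\[0\]\["region"\].astype(float)/cvx(a[0]["region"])/' fit.py; sed -i '2a def cvx(r):\n    r=cv2.morphologyEx(r.astype(np.uint8),cv2.MORPH_OPEN,np.ones((3,3)));n,l,s,_=cv2.connectedComponentsWithStats(r);k=1+s[1:,4].argmax();ys,xs=np.nonzero(l==k)\n    m=np.zeros(r.shape,np.uint8);cv2.fillConvexPoly(m,cv2.convexHull(np.c_[xs,ys].astype(np.int32)),1);return m.astype(float)' fit.py; python3 fit.py
```

```text
top chest [568.33 -50.81  19.62] 0.015 tray [564. -30.  18.] 0.0 tray in chest -0.2 21.3
 +y face centre [550.5  38.7] seat_right [ 598.5 -202.8]
both chest [568.17 -51.12  19.54] 0.774 tray [569.41 -30.42  27.39] 0.391 tray in chest 5.2 20.1
 +y face centre [550.7  37.2] seat_right [ 598.3 -203.2]
```

Emit:
jog_arm([
  [[-43, 17, 0], -0.015],
  [[-86, 34, 0], -0.015],
  [[-129, 51, 0], -0.015],
  [[-172, 68, 0], -0.015],
  [[-215, 85, 0], -0.015],
])

```text
t: 3.8
eef_pos: [483.2, 179.6, 239.7]
tcp_rot: [3.141, -0.0, 1.772]
ft_force: [-0.1, 0.4, 0.5]
opening: 0.997
grip_force: 0.0
```

Emit:
jog_arm([
  [[-40, 16, 0], 0],
  [[-80, 32, 0], 0],
  [[-105, 42, 0], 0],
  [[-105, 42, 0], 0],
])

```text
t: 4.2
eef_pos: [546.0, 84.0, 239.2]
tcp_rot: [3.141, 0.0, 1.768]
ft_force: [-0.0, 0.4, -0.0]
opening: 0.997
grip_force: 0.0
```

```bash
python3 - <<'E'
from h import *
s=state();print(np.round(s["eef_pos"],1),np.round(s["tcp_rot"],3))
V=[]
for n in("top","side"):
    c=read_camera(n);V.append(cv2.resize(c["img"][150:330,200:440],(480,360),interpolation=cv2.INTER_CUBIC) if n=="top" else cv2.resize(c["img"][150:330,260:420],(320,360),interpolation=cv2.INTER_CUBIC))
cv2.imwrite("pics/a.png",np.hstack(V))
E
```

```text
[546.   84.  239.2] [3.141 0.    1.768]
```

View pics/a.png

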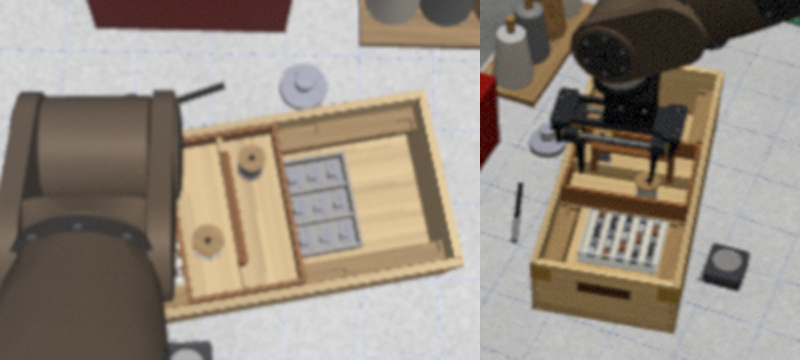

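Emit:
jog_arm([
  [[0, -2, 40], 0],
  [[0, -4, 80], 0],
  [[0, -4, 105], 0],
  [[0, -4, 122], 0],
  [[0, -4, 122], 0],
])

```text
t: 4.8
eef_pos: [539.1, 86.3, 115.8]
tcp_rot: [-3.138, -0.001, 1.771]
ft_force: [-0.3, 0.3, 0.1]
opening: 0.997
grip_force: 0.0
```

Emit:
jog_arm([
  [[-5, 0, 0], 0],
  [[-10, 0, 0], 0],
  [[-15, 0, 0], 0],
  [[-20, 0, 0], 0],
  [[-23, 0, 0], 0],
])

```text
t: 5.3
eef_pos: [545.4, 61.5, 118.1]
tcp_rot: [3.141, 0.0, 1.768]
ft_force: [0.3, 0.2, 0.2]
opening: 1.0
grip_force: 0.0
```

Emit:
jog_arm([
  [[-2, 0, 0], 0],
  [[-4, 0, 0], 0],
  [[-6, 0, 0], 0],
  [[-8, 0, 0], 0],
  [[-10, 0, 0], 0],
])

```text
t: 5.8
eef_pos: [547.1, 52.2, 117.6]
tcp_rot: [-3.142, -0.0, 1.769]
ft_force: [0.2, 0.3, 0.4]
opening: 1.0
grip_force: 0.0
```

Emit:
jog_arm([
  [[-2, 0, 0], 0],
  [[-4, 0, 0], 0],
  [[-6, 0, 0], 0],
  [[-8, 0, 0], 0],
  [[-10, 0, 0], 0],
])

```text
t: 6.3
eef_pos: [549.0, 42.5, 117.6]
tcp_rot: [-3.141, -0.0, 1.769]
ft_force: [-1.4, 4.0, 0.4]
opening: 0.998
grip_force: 1.9
```

Emit:
jog_arm([
  [[-3, 0, 0], 0],
  [[-6, 0, 0], 0],
  [[-9, 0, 0], 0],
  [[-12, 0, 0], 0],
  [[-15, 0, 0], 0],
])

```text
t: 6.8
eef_pos: [552.0, 27.5, 117.6]
tcp_rot: [-3.142, -0.0, 1.769]
ft_force: [-0.3, 3.4, -0.3]
opening: 0.996
grip_force: 1.8
```

Emit:
jog_arm([
  [[-4, 0, 0], 0],
  [[-9, 0, 0], 0],
  [[-14, 0, 0], 0],
  [[-19, 0, 0], 0],
  [[-24, 0, 0], 0],
])

```text
t: 7.3
eef_pos: [556.8, 3.8, 117.6]
tcp_rot: [-3.142, -0.0, 1.769]
ft_force: [-1.4, 3.5, 0.3]
opening: 0.997
grip_force: 1.8
```

Emit:
jog_arm([
  [[-5, 0, 0], 0],
  [[-10, 0, 0], 0],
  [[-15, 0, 0], 0],
  [[-20, 0, 0], 0],
  [[-25, 0, 0], 0],
])

```text
t: 7.8
eef_pos: [561.7, -20.7, 117.6]
tcp_rot: [-3.142, -0.0, 1.769]
ft_force: [-1.1, 3.1, -0.2]
opening: 1.005
grip_force: 1.8
```

Emit:
jog_arm([
  [[-5, 0, 0], 0],
  [[-10, 0, 0], 0],
  [[-15, 0, 0], 0],
  [[-20, 0, 0], 0],
  [[-25, 0, 0], 0],
])

```text
t: 8.3
eef_pos: [566.6, -45.1, 117.6]
tcp_rot: [-3.142, -0.0, 1.769]
ft_force: [-0.7, 3.9, -0.3]
opening: 1.001
grip_force: 1.8
```

Emit:
jog_arm([
  [[-5, 0, 0], 0],
  [[-10, 0, 0], 0],
  [[-15, 0, 0], 0],
  [[-20, 0, 0], 0],
  [[-25, 0, 0], 0],
])

```text
t: 8.8
eef_pos: [571.5, -69.6, 117.6]
tcp_rot: [3.142, -0.0, 1.769]
ft_force: [-1.5, 3.9, 0.7]
opening: 0.996
grip_force: 1.8
```

Emit:
jog_arm([
  [[-5, 0, 0], 0],
  [[-10, 0, 0], 0],
  [[-15, 0, 0], 0],
  [[-20, 0, 0], 0],
  [[-24, 0, 0], 0],
])

```text
t: 9.3
eef_pos: [576.3, -93.2, 117.6]
tcp_rot: [3.142, -0.0, 1.769]
ft_force: [-1.1, 3.7, -0.0]
opening: 0.995
grip_force: 1.9
```

Emit:
jog_arm([
  [[-3, 0, 0], 0],
  [[-6, 0, 0], 0],
  [[-9, 0, 0], 0],
  [[-12, 0, 0], 0],
  [[-14, 0, 0], 0],
])

```text
t: 9.8
eef_pos: [579.0, -106.7, 117.6]
tcp_rot: [3.142, -0.0, 1.769]
ft_force: [-0.9, 3.5, -0.1]
opening: 0.999
grip_force: 1.9
```

```bash
python3 - <<'E'
from h import *
V=[]
for n in("top","side"):
    c=read_camera(n);V.append(cv2.resize(c["img"][150:330,200:440],(480,360),interpolation=cv2.INTER_CUBIC) if n=="top" else cv2.resize(c["img"][150:330,260:420],(320,360),interpolation=cv2.INTER_CUBIC))
cv2.imwrite("pics/b.png",np.hstack(V))
E
```

```text
(no output)
```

View pics/b.png

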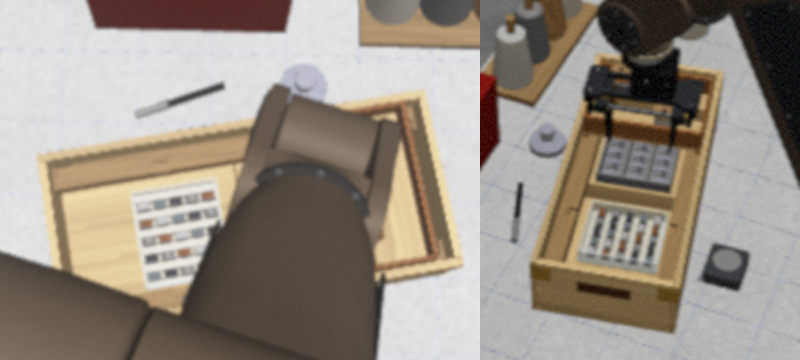

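The tray has reached roughly 18 mm from its seat, with the bobbins uncovered at left. I'll creep on slowly from here.

Emit:
jog_arm([
  [[-2, 0, 0], 0],
  [[-4, 0, 0], 0],
  [[-6, 0, 0], 0],
  [[-8, 0, 0], 0],
  [[-10, 0, 0], 0],
])

```text
t: 10.4
eef_pos: [581.0, -116.5, 117.6]
tcp_rot: [3.141, -0.0, 1.769]
ft_force: [-1.3, 3.2, 0.4]
opening: 0.999
grip_force: 1.8
```

Emit:
jog_arm([
  [[-1, 0, 0], 0],
  [[-2, 0, 0], 0],
  [[-3, 0, 0], 0],
  [[-4, 0, 0], 0],
])

```text
t: 10.8
eef_pos: [581.7, -120.2, 117.7]
tcp_rot: [3.142, -0.0, 1.769]
ft_force: [-0.2, 3.4, 0.8]
opening: 1.002
grip_force: 2.0
```

Emit:
jog_arm([
  [[-1, 0, 0], 0],
  [[-2, 0, 0], 0],
  [[-2, 0, 0], 0],
])

```text
t: 11.1
eef_pos: [582.1, -122.3, 117.7]
tcp_rot: [3.141, 0.0, 1.769]
ft_force: [-1.7, 3.0, 0.8]
opening: 0.998
grip_force: 1.7
```

Emit:
jog_arm([
  [[-1, 0, 0], 0],
  [[-2, 0, 0], 0],
  [[-2, 0, 0], 0],
])

```text
t: 11.4
eef_pos: [582.5, -124.2, 117.6]
tcp_rot: [3.142, -0.0, 1.769]
ft_force: [-0.2, 3.8, 1.4]
opening: 0.999
grip_force: 2.1
```

Emit:
jog_arm([
  [[-1, 0, 0], 0],
  [[-2, 0, 0], 0],
  [[-2, 0, 0], 0],
])

```text
t: 11.7
eef_pos: [582.6, -124.5, 117.7]
tcp_rot: [-3.141, -0.003, 1.768]
ft_force: [-2.1, 16.4, 5.1]
opening: 0.996
grip_force: 7.9
```

Emit:
jog_arm([
  [[-1, 0, 0], 0],
  [[-1, 0, 0], 0],
])

```text
t: 11.9
eef_pos: [582.6, -124.6, 117.7]
tcp_rot: [-3.141, -0.004, 1.768]
ft_force: [-1.7, 22.4, 6.3]
opening: 0.999
grip_force: 10.9
```

Force rose sharply with no movement, so the tray is against the notch. I'll back off, retreat up and check.

Emit:
jog_arm([
  [[2, 0, 0], 0],
  [[5, 0, 0], 0],
  [[12, 0, 0], 0],
  [[25, 0, 0], 0],
  [[40, 0, 0], 0],
])

```text
t: 12.4
eef_pos: [574.9, -87.2, 117.5]
tcp_rot: [3.142, 0.0, 1.768]
ft_force: [0.0, -0.4, -0.1]
opening: 1.005
grip_force: 0.0
```

Emit:
jog_arm([
  [[0, 0, -30], 0],
  [[0, 0, -70], 0],
  [[0, 0, -115], 0],
  [[45, 0, -120], 0],
  [[90, 0, -120], 0],
])

```text
t: 12.9
eef_pos: [557.4, 1.5, 239.3]
tcp_rot: [3.138, 0.001, 1.767]
ft_force: [0.6, 0.5, -0.9]
opening: 1.0
grip_force: 0.0
```

Emit:
jog_arm([
  [[45, -10, 0], 0],
  [[90, -20, 0], 0],
  [[135, -30, 0], 0],
  [[180, -40, 0], 0],
  [[180, -40, 0], 0],
])

```text
t: 13.4
eef_pos: [480.0, 173.3, 237.8]
tcp_rot: [-3.141, -0.001, 1.774]
ft_force: [-0.3, 0.1, 0.3]
opening: 1.0
grip_force: 0.0
```

```bash
python3 - <<'E'
from fit import *
V={n:read_camera(n) for n in("top","side")}
cv2.imwrite("pics/c.png",np.hstack([cv2.resize(V["top"]["img"][150:330,200:440],(480,360),interpolation=cv2.INTER_CUBIC),cv2.resize(V["side"]["img"][150:330,260:420],(320,360),interpolation=cv2.INTER_CUBIC)]))
print(np.round(state()["eef_pos"]),np.round(state()["ft_force"],1))
for n in V:
    r=cut_out("tray",V[n])
    for zz in((83,119),(76,112)):
        if r:
            x,f=fit([(V[n],cvx(r[0]["region"]))],(598,-203,19.6),98,70,*zz);d=x[:2]-[568.3,-50.8];print(n,zz,x.round(1),round(f,3),(d@[.981,.195]).round(1),(d@[-.195,.981]).round(1))
E
```

```text
[482. 170. 238.] [ 0.  -0.5 -0.7]
top (83, 119) [ 598.8 -203.4   19.1] 0.027 0.1 -155.7
top (76, 112) [ 600.3 -204.5   19.1] 0.027 1.4 -157.0
side (83, 119) [ 610.8 -205.9   39.9] 0.863 11.5 -160.4
side (76, 112) [ 611.8 -213.6   39.7] 0.862 10.9 -168.2
```

View pics/c.png

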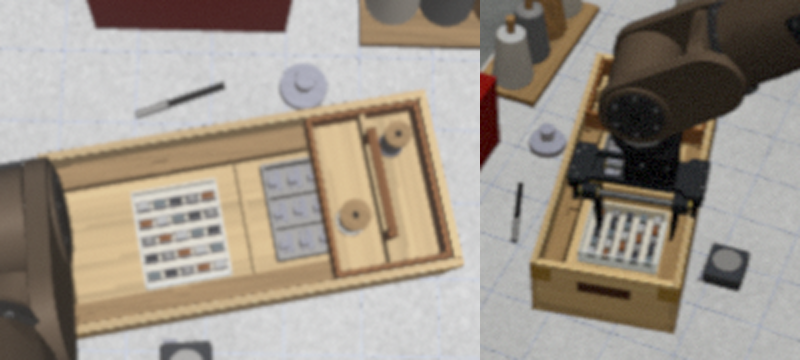

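The top view shows the tray at the right end at about (380,188) in the crop, with both spools standing and everything else in place. I'll clear the side view to check the drop.

Emit:
jog_arm([
  [[45, -10, 0], 0],
  [[90, -20, 0], 0],
  [[135, -30, 0], 0],
  [[180, -40, 0], 0],
  [[225, -50, 0], 0],
])

```text
t: 14.1
eef_pos: [389.7, 380.4, 237.6]
tcp_rot: [3.141, -0.0, 1.766]
ft_force: [1.3, 0.5, 0.0]
opening: 0.997
grip_force: 0.0
```

Emit:
jog_arm([
  [[45, -25, 0], 0],
  [[85, -50, 0], 0],
  [[125, -75, 0], 0],
  [[125, -75, 0], 0],
])

```text
t: 14.5
eef_pos: [289.2, 489.9, 237.4]
tcp_rot: [-3.141, -0.001, 1.771]
ft_force: [0.3, -0.3, -0.1]
opening: 0.997
grip_force: 0.0
```

```bash
python3 - <<'E'
from fit import *
V={n:read_camera(n) for n in("top","side")}
R=np.array([[.981,-.195],[.195,.981]])
ims=[]
for n,b in(("top",(330,180,440,312)),("side",(290,160,400,292))):
    c=V[n];S=3.6;u0,v0,u1,v1=b
    im=cv2.resize(c["img"][v0:v1,u0:u1],None,fx=S,fy=S,interpolation=cv2.INTER_CUBIC)
    for z,col in((119,(0,0,255)),(112,(0,255,0))):
        P=[proj(c,[*(R@[a*92.5,-155+d*70]+[568.3,-50.8]),z]) for a,d in((-1,-1),(1,-1),(1,1),(-1,1))]
        cv2.polylines(im,[np.round((np.array(P)-[u0,v0]+.5)*S).astype(np.int32)],True,col,1)
    ims.append(im)
cv2.imwrite("pics/d.png",np.hstack(ims))
r=cut_out("tray",V["side"])
for zz in((83,119),(76,112)):
  if r:
    x,f=fit([(V["side"],cvx(r[0]["region"]))],(598,-203,19.6),98,70,*zz,yaw=.196);d=x[:2]-[568.3,-50.8];print(zz,x.round(1),round(f,3),(d@R).round(1))
E
```

```text
(83, 119) [ 593.6 -195.5] 0.047 [  -3.4 -146.8]
(76, 112) [ 596.2 -201.2] 0.051 [  -2. -153.]
```

View pics/d.png

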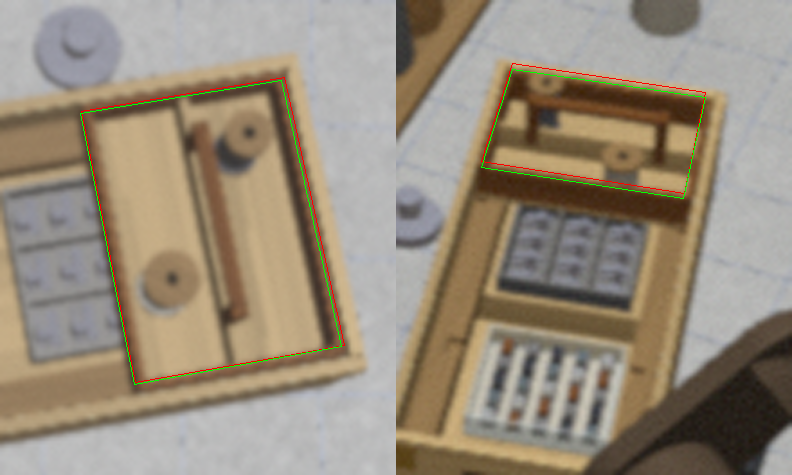

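```bash
python3 - <<'E'
from fit import *
c=read_camera("side");R=np.array([[.981,-.195],[.195,.981]])
u0,v0,u1,v1=300,168,400,232;S=8
im=cv2.resize(c["img"][v0:v1,u0:u1],None,fx=S,fy=S,interpolation=cv2.INTER_CUBIC)
def ln(L,z,col):
    P=[proj(c,[*(R@p+[568.3,-50.8]),z]) for p in L];cv2.polylines(im,[np.round((np.array(P)-[u0,v0]+.5)*S).astype(np.int32)],False,col,1)
ln([(-110,0),(-110,-240),(110,-240),(110,0)],112,(255,0,0));ln([(-100,0),(-100,-230),(100,-230),(100,0)],112,(255,255,0))
ln([(-92.5,-85),(92.5,-85)],119,(0,0,255));ln([(-92.5,-85),(92.5,-85)],112,(0,255,0))
ln([(-70,-155),(70,-155)],150,(0,0,255));ln([(-70,-155),(70,-155)],143,(0,255,0))
cv2.imwrite("pics/e.png",im)
E
```

```text
(no output)
```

View pics/e.png

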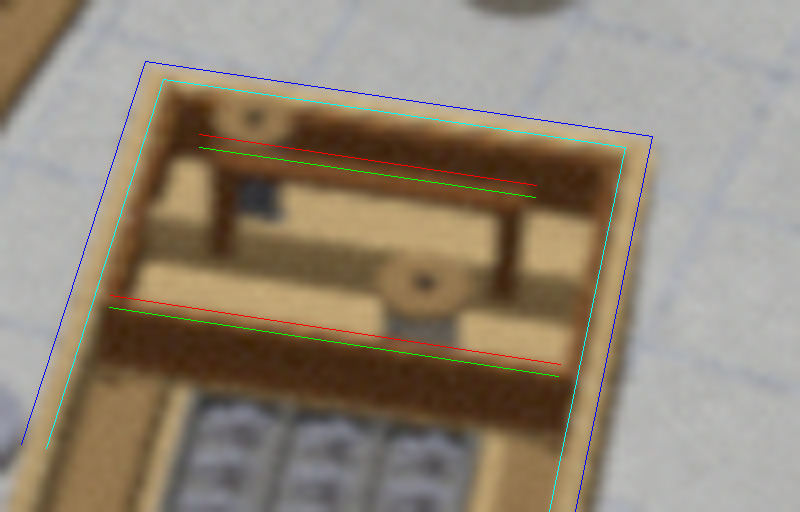

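Against the chest rim overlay, which is well aligned, the tray's near rim lies on the seated (green) line, about (110,308) to (560,377). The handle sits just below its own seated line. So the tray is down, with both spools upright.

```bash
python3 -c "
from cell import *
print(job_done())"
```

```text
the job is handed in; nothing more can be done
None
```

The tray is pushed to the chest's -y end, away from the bobbins, and the camera check shows it down in its notches and flush with the rim, with both spools standing and nothing else visibly moved; the job is handed in, but no verdict came back.

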